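# Slide the waffle plate up the flap into its compartment

## Task

Fold the frosted-glass flap all the way down so that it makes a ramp, then push the aluminium waffle plate, rounded end first, up the flap and over the raised lip into the compartment, until it lies flat behind the lip and bears squarely on the orange stop. Finish with a light but definite push against the stop (you should feel about 3 to 8 N more than the plate's own sliding drag), never enough to shove the stop back, then leave the plate touching the stop, the flap down and the other things where they stand.

Things in the scene. Friction and masses are not known exactly. Their poses are not given: they have to be found in the camera images.
- compartment: Fixed open-topped walnut compartment. Origin: on the table at the middle of its entrance, which faces the robot's left; +x leads inside (loading direction), z up. Floor 16 mm above the table. Side cheeks 150 mm apart inside, 60 mm high, x = 0 to 215 mm, where a closed hutch 140 mm high, 190 mm wide begins (to 338 mm). Open above between lip and hutch.
- lip (a point): Middle of the crest of the lip across the entrance: 22 mm above the table, 2 mm inside the compartment origin. Inside stands the orange stop: a bar 110 mm wide (y), 12 thick, 28 high. Its near face is 158 to 186 mm inside the compartment origin; its place is not measured: find it by feel. It rides on a friction slide, gives way above about 12 N and stays shifted; 2 mm at most allowed.
- flap (a joint): Frosted-glass flap, 146 mm wide, 95 mm from hinge to bevelled free edge. Hinge at compartment x = -6, z = 20.5 mm. Rad: 0 upright; grows as it swings out and down, away from the compartment; 1.745 fully down: a 10 degree ramp (last 20 mm: 20 degrees), free edge on the table at x = -100 mm. Starts ajar, 0.25 to 0.7; stiff (0.15 N m friction), stays where left; push from its inner side.
- plate: Loose aluminium waffle plate, 140 mm long (x), 110 wide, 18 thick plus 4 mm ridges on top, 0.4 to 0.65 kg. Origin: centre of the flat underside; rounded front (radius 9) 70 mm ahead (+x), square rear face 70 behind. Starts on the table before the flap, front roughly to the entrance. Drag 2 to 5 N. Tips forward as its middle passes the lip, its rear underside then up to 28 mm above the table.
- jug: White ceramic jug, 94 mm wide, 140 mm high, standing on the hutch. Origin: centre of its foot. Leave alone.
- ladle: Stainless ladle lying beside the plate on the far side, 310 mm long, 40 mm high. Origin: under the bowl; the handle runs 270 mm to its -x. Leave alone.
- tongs: Red silicone tongs lying beside the compartment on the robot's side, 230 mm long, 75 mm wide, 12 mm high. Origin: under the middle; x along them. Leave alone.
- jar: Amber jam jar, 72 mm wide, 100 mm high. Origin: centre of its foot. Leave alone.
- mug: Blue mug, 80 mm wide, 90 mm high. Origin: centre of its foot. Leave alone.
- bowl: White bowl, 170 mm wide, 75 mm high. Origin: centre of its foot. Leave alone.
Things that resemble listed ones, but are neither listed nor needed, are in the scene too. Of the things that look like the plate, take the one that is farthest to the robot's left at the start.

How it is judged (in metres and radians):
On the way, in this order (a step that is already met when the one before it is completed fails the run):
1. the flap is folded fully down (value of joint flap above 1.7 rad), for 0.2 s.
2. the plate is more than half-way over the lip (x of plate in the frame of compartment above 0.02 m), for 0.1 s.
3. the plate lies flat behind the lip and presses on the stop with more than 2 N (angle between plate's own z axis and vertical below 0.05 rad and z of plate in the frame of compartment below 0.02 m and contact force between plate and stop_c0 above 2 N), for 0.15 s.
At the end, for the whole second after the job is handed in: The plate lies at rest flat (within 3 degrees) on the compartment floor behind the lip, its front within 4 mm of the stop and square to it within 3.4 degrees, the flap still fully down (above 1.70 rad) (angle between plate's own z axis and vertical below 0.05 rad and z of plate in the frame of compartment between 0.012 and 0.02 m and x of stop_c0 in the frame of plate below 0.08 m and angle between the x axis of plate and the x axis of compartment, either way round below 0.06 rad and value of joint flap above 1.7 rad and linear speed of plate below 0.01 m/s); the robot touches nothing.
It fails at once if the stop is shoved more than 2 mm from where it was (distance of stop_c0 from where it was at the start of the episode above 0.002 m).
It fails at once if the jug is moved more than 20 mm (distance of jug from where it was at the start of the episode above 0.02 m).
It fails at once if the ladle or the tongs are moved more than 30 mm (distance of any of ladle, tongs from where it was at the start of the episode above 0.03 m).
It fails at once if the jar, mug or bowl is moved more than 20 mm (distance of any of jar, mug, bowl from where it was at the start of the episode above 0.02 m).
It also fails if it takes over 70 s, if anything falls off the work surface, if the arm or the gripper's body presses on something with over 40 N, if the wrist force passes 120 N, or if a joint passes its speed limit or range.

## Robot

A 6-joint arm with a two-finger parallel gripper is mounted at the origin on the work surface. World frame = base frame: x ahead of the robot, y to its left, z up, the work surface at z = 0. Lengths are in mm, angles in degrees, forces in N, time in s.
With the tool pointing down it reaches from about 300 to 850 mm from the base axis. Payload 4.2 kg.
Tool frame: the origin (TCP) lies midway between the tips of the shut fingers; the grasp point (between the pads) lies 19 mm behind it (env.grip_depth is the distance from the TCP to the grasp point, in mm); z points along the fingers, y is the line along which they close (so a half turn about z gives the same grasp; the last joint's range is limited). The gripper opens to 91 mm and grips with 3 to 60 N. Pads are 32 mm wide; open, the fingers measure 118 mm over their backs; the gripper's body (76 mm by 178 mm) begins 60 mm behind the grasp point.
Start: joints at [-75.172, 18.312, 89.639, -0, 72.044, -1.146], TCP at [158.244, -552.813, 213.976] pointing down, gripper open.
Joint ranges: [-177.97, 177.97], [-48.28, 115.42], [12.27, 149.76], [-77.06, 257.06], [2.81, 150.46], [-146.56, 146.56]. Speed limits (degrees/s): [147.25, 147.25, 180, 180, 180, 180].

## Interface

Orientations are given as [roll, pitch, yaw] about the fixed x, y, z axes, in that order (R = Rz(yaw) Ry(pitch) Rx(roll)).
In Python, from workcell import env, eyes gives the robot as it stands.
- The arm moves only by the tool send_rows, never from a script. Its argument "motion" is a list of rows, each a list of 7 numbers: the shift along the world's x, y, z normalised to -1 to 1, where 1 is 0.5 m, then the turn, a rotation vector about the world's x, y, z normalised to -1 to 1, where 1 is 60 degrees, then the opening, from -1 (shut) to 1 (fully open). A call has 1 to 20 rows; each row is the pose to reach, as a shift and turn from the pose commanded when the call began; what a row does not reach only later rows make up. A row lasts 1/8 s, in which the tool goes at most 62.5 mm and 10.7 degrees, less where a joint would pass 70% of its speed; a pose out of reach is approached as far as the arm can. A call with a number of a shift or a turn outside -1 to 1 is refused whole. A call with a gripper value outside its range is refused whole. The fingers move at their own pace and stop on an object; "squeeze" is the grip in N (left out, the last holds). Time passes only in rows, so rows that repeat a pose let the fingers close. It gives the time, the measured TCP pose, the force, the opening and the grip force at its end, in the units of the state.
- env.state(): the state, without advancing time (a new reading comes with each control period).
- eyes.grab_frame(name): name is "scene" or "side" or "wrist"; returns a dict with "pixels" (480x640x3 uint8, red, green, blue), "depth" (480x640 float32, mm along the optical axis (not along the pixel's ray), 0 where there is no reading), "fx", "fy", "cx", "cy" (pixels), "R" (3x3) and "t" (3): a world point X has camera coordinates R X + t; the wrist camera has in their place "T_tool_cam" (4x4, takes a point from camera to tool coordinates, whose origin is the TCP and whose axes are the flange's). Camera axes: x right, y down, z forward; pixel columns grow to the right and rows downward; lengths in mm; the calibration is good to about 2 mm. A picture is of the moment at which its call begins: read the wrist's pose just before it.
- env.job_done(): hands the job in; it is judged then, once.
The state is a dict: "time_s": time; "qpos": joint angles; "qvel": joint speeds; "effort": joint torques, N m; "ee_pos": TCP position; "ee_rot": TCP orientation; "force": force on the tool from outside, world axes, zero at the start; "torque": the same for the moment, N m; "gripper_width": finger opening in mm; "gripper_force": force on a finger pad.
Only numpy, scipy, OpenCV 4.12 (cv2) and the standard library are available. Lean on these libraries where they do the work, as an engineer would, in place of code of your own. Each camera call takes 0.05 s, during which the arm holds its last target. There are 200 camera calls.

## Working session

There is one attempt and no reset: what is moved stays moved. The work goes in short steps, Python scripts to look and compute and a tool call to move; the robot and the scene stay as the last step left them, time stands still between calls to the robot, and variables do not carry over. Pictures are saved under pics/ and viewed, at most 10 in all, crops included, and the job is handed in when it is done.

Besides the shell and the picture viewer there is one more tool, called after ">>>" by a JSON object that holds its "fn" and its "kwargs", one argument or row to a line. send_rows: Moves the arm, as the interface text tells. Its arguments: {"type":"object","properties":{"motion":{"type":"array"},"squeeze":{"type":"number"}},"required":["motion"]}

```bash
mkdir -p pics; ls; python3 - <<'E'
from workcell import env, eyes
import cv2,numpy as np
for n in("scene","side"):
    f=eyes.grab_frame(n); cv2.imwrite(f"pics/{n}0.png",f["pixels"][:,:,::-1]); np.savez(f"{n}0.npz",**f)
    print(n,f["fx"],f["cx"],f["cy"],(-f["R"].T@f["t"]).round(), f["R"].round(3).tolist())
print(env.state())
E
```

```text
pics
scene 530.7128690755967 328.61473311878336 237.16581443250925 [1047.  771.  908.] [[-0.815, 0.579, -0.006], [0.38, 0.527, -0.76], [-0.437, -0.622, -0.65]]
side 525.6577182731986 315.2351697571867 240.53136993991205 [1220.  709.  996.] [[-0.708, 0.706, 0.021], [0.46, 0.483, -0.745], [-0.536, -0.518, -0.667]]
{'time_s': 0.1, 'qpos': array([-7.51699884e+01,  1.83464838e+01,  8.96997180e+01,  3.74151947e-04,
        7.20443435e+01, -1.14634833e+00]), 'qvel': array([ 0.03531243, -0.09368784, -0.1519042 ,  0.03869506,  0.00371396,
        0.00170357]), 'effort': array([-4.62465669e-04, -4.13334417e+01, -2.32510632e+01,  7.28535606e-02,
        4.21244034e-02, -4.65922597e-05]), 'ee_pos': array([ 158.14452277, -552.34761419,  213.21729452]), 'ee_rot': array([-1.79909480e+02, -2.16714376e-03,  1.59762426e+01]), 'force': array([-1.17292223,  0.05445165, -0.60031349]), 'torque': array([-0.00494021, -0.01881117,  0.02466766]), 'gripper_force': 0.0, 'gripper_width': 91.54662949716354}
```

View pics/scene0.png

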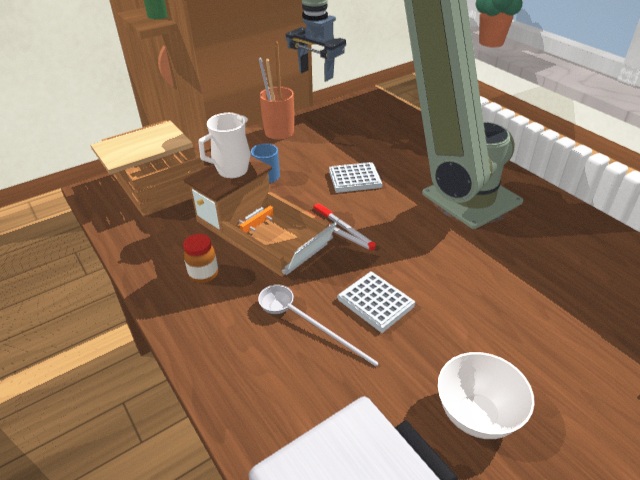

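View pics/side0.png

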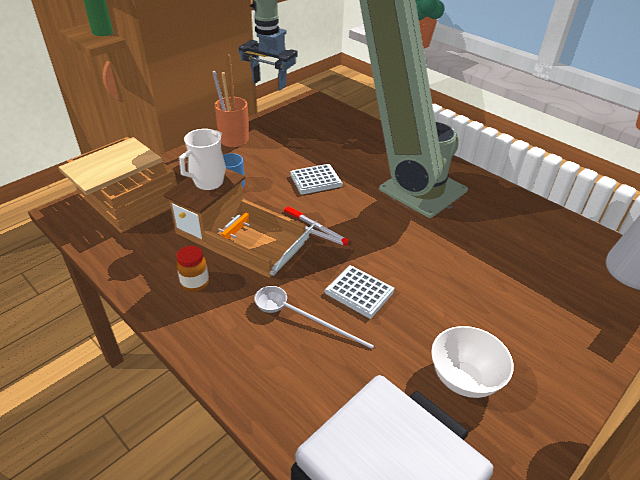

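The scene view shows two plate look-alikes: one at (376,300) before the flap and one at (355,177) on the far right. The robot's left is +y, so I take (376,300). The flap is ajar at (310,248), the orange stop is at (257,220), the ladle bowl at (276,298) and the tongs at (345,227).

```bash
cat > h.py <<'E'
import numpy as np,cv2
from workcell import env,eyes
def world(f,R=None,c=None):
    v,u=np.mgrid[:480,:640]; d=f["depth"].astype(float)
    P=np.stack([(u-f["cx"])/f["fx"]*d,(v-f["cy"])/f["fy"]*d,d],-1)
    if "R" in f: return (P-f["t"])@f["R"]
    return P
def px(f,X): 
    q=f["R"]@np.array(X,float)+f["t"]; return np.array([f["fx"]*q[0]/q[2]+f["cx"],f["fy"]*q[1]/q[2]+f["cy"]])
def ray(f,u,v,z):
    d=f["R"].T@np.array([(u-f["cx"])/f["fx"],(v-f["cy"])/f["fy"],1]); c=-f["R"].T@f["t"]; return c+d*(z-c[2])/d[2]
E
python3 - <<'E'
from h import *
for n in("scene","side"):
    f=dict(np.load(n+"0.npz")); W=world(f); hsv=cv2.cvtColor(f["pixels"],cv2.COLOR_RGB2HSV)
    print(n,"depth valid",(f["depth"]>0).mean())
    # table check
    print("table z",np.median(W[350:360,200:240,2]) )
    for pxl in [(376,300),(355,177)] if n=="scene" else [(360,290),(316,178)]:
        m=((np.abs(W[...,2]-20)<8)).astype(np.uint8)
        m2=np.zeros_like(m); u,v=pxl; m2[v-50:v+50,u-60:u+60]=1; m=m&m2
        k,l,s,c=cv2.connectedComponentsWithStats(m); 
        i=1+np.argmax(s[1:,4]); P=W[l==i]
        r=cv2.minAreaRect(P[:,:2].astype(np.float32)); print("plate",r,np.percentile(P[:,2],[5,50,95]).round(1),len(P))
    # cheeks z~60
    x,y,z=W[...,0],W[...,1],W[...,2]
    for nm,zz in(("cheek",60),("hutch",140)):
        m=(np.abs(z-zz)<3)&(x>250)&(x<800)&(y<250)&(y>-500); P=W[m]; m=m.astype(np.uint8)
        k,l,s,c=cv2.connectedComponentsWithStats(m)
        for i in range(1,k):
            if s[i,4]>60: 
                r=cv2.minAreaRect(W[l==i][:,:2].astype(np.float32)); print(nm,s[i,:5],np.round(r[0]),np.round(r[1]),round(r[2],1), np.round(cv2.boxPoints(r)).tolist())
    om=(hsv[...,0]>5)&(hsv[...,0]<20)&(hsv[...,1]>200)&(hsv[...,2]>200)
    om[:, :200 if n=="scene" else 210]=0
    P=W[om&(z>20)&(z<60)]; print("orange",len(P),P.mean(0).round(1) if len(P) else "",P.max(0).round() if len(P) else "",P.min(0).round() if len(P) else "")
E
```

```text
scene depth valid 0.99576171875
table z 0.8683934495178518
plate ((483.7674560546875, 155.1938018798828), (115.20138549804688, 140.58216857910156), 8.609285354614258) [15.8 20.5 24.5] 2276
plate ((217.61834716796875, -268.982666015625), (123.03670501708984, 141.33364868164062), 63.33304977416992) [14.9 20.5 24.9] 1056
cheek [139 186  32  14  69] [ 753. -469.] [14. 91.] 88.0 [[707.0, -474.0], [798.0, -477.0], [799.0, -463.0], [708.0, -460.0]]
cheek [244 191  85  37 291] [ 485. -198.] [ 85. 234.] 33.6 [[385.0, -124.0], [515.0, -319.0], [585.0, -272.0], [456.0, -77.0]]
cheek [219 219  65  42 294] [ 635. -151.] [ 19. 224.] 11.5 [[603.0, -43.0], [647.0, -262.0], [666.0, -258.0], [622.0, -39.0]]
hutch [ 184  156   88   45 1327] [ 593. -326.] [192. 136.] 13.4 [[484.0, -282.0], [516.0, -414.0], [702.0, -369.0], [671.0, -237.0]]
orange 229 [ 573.1 -230.7   38.4] [ 624. -215.   49.] [ 515. -252.   21.]
side depth valid 0.9905338541666666
table z 1.831421583495453
plate ((482.4496765136719, 155.98114013671875), (115.80008697509766, 141.50013732910156), 7.070007801055908) [15.9 22.3 26.4] 1846
plate ((215.87246704101562, -264.73883056640625), (118.3950424194336, 142.35140991210938), 64.85670471191406) [15.4 22.5 26.6] 919
cheek [224 199  61  21 183] [ 495. -233.] [ 81. 168.] 41.2 [[408.0, -196.0], [519.0, -323.0], [581.0, -269.0], [470.0, -143.0]]
cheek [285 217  21  12  66] [ 457. -110.] [19. 64.] 19.7 [[437.0, -83.0], [458.0, -143.0], [477.0, -137.0], [455.0, -77.0]]
cheek [219 238  53  25 199] [ 625. -122.] [ 16. 164.] 13.6 [[597.0, -44.0], [636.0, -203.0], [652.0, -199.0], [613.0, -40.0]]
hutch [164 168  82  45 950] [ 590. -326.] [196. 135.] 13.3 [[479.0, -283.0], [510.0, -414.0], [701.0, -369.0], [670.0, -238.0]]
orange 206 [ 570.6 -231.7   41.2] [ 620. -214.   51.] [ 502. -280.   20.]
```

```bash
python3 - <<'E'
from h import *
for n in("scene","side"):
    f=dict(np.load(n+"0.npz")); W=world(f); 
    for a in(13.4,):
        ex=np.array([np.sin(np.radians(a)),-np.cos(np.radians(a))]); ey=np.array([-ex[1],ex[0]]); o=np.array([527.3,-57.1])
    C=np.stack([(W[...,:2]-o)@ex,(W[...,:2]-o)@ey,W[...,2]],-1); x,y,z=C[...,0],C[...,1],C[...,2]
    for s in(1,-1):   # cheeks: line fits in compartment frame
        m=(abs(z-60)<4)&(abs(s*y-80)<18)&(x>30)&(x<200); p=np.polyfit(x[m],y[m],1); print(n,"cheek",s,m.sum(),p,np.degrees(p[0]), np.percentile(y[m],[2,50,98]).round(1))
        m=(abs(z-60)<4)&(abs(s*y-80)<12);print(" xrange",np.percentile(x[m],[0,2,5]).round(1))
    m=(abs(y)<65)&(x>-90)&(x<-8)&(z>30)&(z<125); q=C[m]; print("flap",m.sum())
    A=np.c_[q[:,2],np.ones(len(q))]; p,_,_,_=np.linalg.lstsq(A,q[:,0],rcond=None); r=q[:,0]-A@p
    k=abs(r)<8; p,_,_,_=np.linalg.lstsq(A[k],q[k,0],rcond=None)
    print("slope dx/dz",p,"theta",np.arctan(-p[0]),"x at 20.5",p[0]*20.5+p[1],"ztop",np.percentile(q[:,2],99),np.std(q[k,0]-A[k]@p),"yrange",np.percentile(q[:,1],[1,99]))
    m=(abs(x+216)<100)&(abs(y-7)<90)&(abs(z-20)<7); 
    k,l,s,c=cv2.connectedComponentsWithStats(m.astype(np.uint8)); i=1+np.argmax(s[1:,4])
    r=cv2.minAreaRect(C[l==i][:,:2].astype(np.float32)); print("plate C",r)
    m=(abs(y)<75)&(x>0)&(x<205)&(z>10)&(z<22); print("floor z",np.median(z[m]) )
    m=(abs(y)<50)&(x>150)&(x<205)&(z>38)&(z<50); print("stop x",np.percentile(x[m],[2,25,50,98]) if m.sum() else "",m.sum())
E
```

```text
scene cheek 1 253 [4.77538998e-03 8.28566570e+01] 0.2736096911962092 [76.  84.1 89.2]
 xrange [-608.7 -605.7 -600.7]
scene cheek -1 219 [-2.86340046e-03 -7.84278241e+01] -0.164060761598242 [-86.9 -78.7 -71.9]
 xrange [-20.3   8.   11.7]
flap 449
slope dx/dz [-0.39542771  4.37820699] theta 0.37655854683903794 x at 20.5 -3.728061129468652 ztop 109.24984607625525 1.0103090037970723 yrange [-64.48902938  63.20416172]
plate C ((-216.60287475585938, 6.8511962890625), (115.20140838623047, 140.5821990966797), 85.20928955078125)
floor z 16.689295278438102
stop x [174.771218   178.65202006 182.33705642 194.56707004] 200
side cheek 1 231 [1.87625801e-03 8.13704282e+01] 0.10750166553198663 [72.9 82.5 87.7]
 xrange [-864.6 -607.4 -601.3]
side cheek -1 202 [ 6.70802480e-04 -8.00893534e+01] 0.038434150990106386 [-89.4 -79.1 -73.4]
 xrange [-20.3   4.3   9.2]
flap 223
slope dx/dz [-0.39265835  3.36403662] theta 0.3741613921556151 x at 20.5 -4.685459593847433 ztop 112.75261084870151 0.758206723858994 yrange [-62.41967671  63.50959478]
plate C ((-217.67416381835938, 5.751853942871094), (115.80003356933594, 141.50015258789062), 83.66996765136719)
floor z 18.348402745146267
stop x [174.95759067 177.63066297 181.04645225 192.43216486] 158
```

```bash
python3 - <<'E'
import cv2
a=cv2.imread("pics/scene0.png")[190:350,190:430]; cv2.imwrite("pics/crop1.png",cv2.resize(a,(800,533),interpolation=cv2.INTER_CUBIC))
E
```

```text
(no output)
```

View pics/crop1.png

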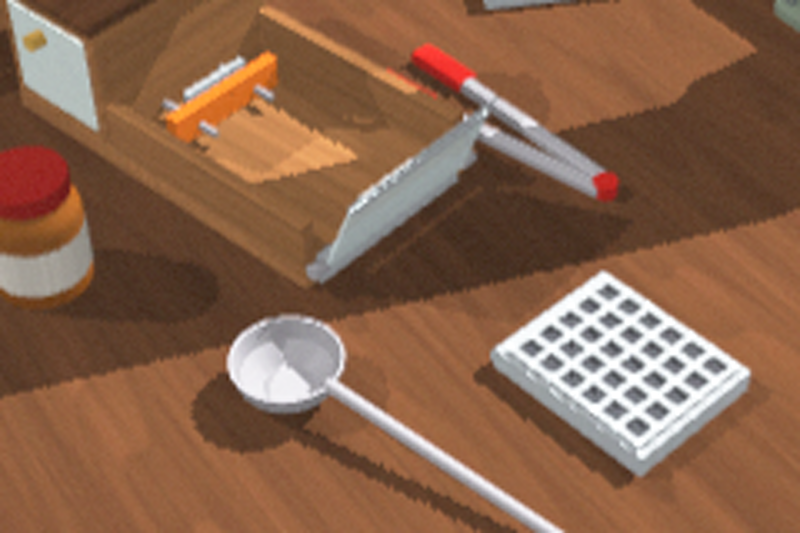

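The crop confirms the chosen plate: its rounded end faces the flap, which leans out about 0.375 rad. The ladle lies on the far side and the stop is clear. Setting out now.

>>> {"fn": "send_rows", "kwargs": {
  "motion": [
    [0.284,0.606,0.092,0,0,1,-1],
    [0.284,0.606,0.092,0,0,1,-1],
    [0.284,0.606,0.092,0,0,1,-1],
    [0.284,0.606,0.092,0,0,1,-1],
    [0.284,0.606,0.092,0,0,1,-1],
    [0.284,0.606,0.092,0,0,1,-1],
    [0.284,0.606,0.092,0,0,1,-1],
    [0.284,0.606,0.092,0,0,1,-1]
  ]
}}

```text
time_s: 1.1
ee_pos: [300.0, -250.3, 259.7]
ee_rot: [-180.0, 0.0, 75.9]
force: [0.6, -0.5, 0.2]
gripper_width: 14.4
gripper_force: 0.0
```

```bash
python3 - <<'E'
from h import *
# ladle handle in C frame
o=np.array([529,-58]);a=np.radians(13.4);ex=np.array([np.sin(a),-np.cos(a)]);ey=np.array([np.cos(a),np.sin(a)])
f=dict(np.load("scene0.npz"));
for p in [(276,298),(322,335),(375,362)]:
    X=ray(f,*p,12)[:2]-o; print("ladle",X@ex,X@ey)
for t in [(10,0,260),(5,0,85),(-300,5,200)]: print(t,(o+ex*t[0]+ey*t[1]).round(1))
E
```

```text
ladle -42.295200813039344 150.3161185772309
ladle -193.56048811512682 161.37682756276143
ladle -321.51519645765376 142.60601909550732
(10, 0, 260) [531.3 -67.7]
(5, 0, 85) [530.2 -62.9]
(-300, 5, 200) [464.3 235. ]
```

>>> {"fn": "send_rows", "kwargs": {
  "motion": [
    [0.462,0.364,-0.04,0,0,0.458,-1],
    [0.462,0.364,-0.04,0,0,0.458,-1],
    [0.462,0.364,-0.04,0,0,0.458,-1],
    [0.462,0.364,-0.04,0,0,0.458,-1],
    [0.462,0.364,-0.04,0,0,0.458,-1],
    [0.462,0.364,-0.04,0,0,0.458,-1],
    [0.462,0.364,-0.04,0,0,0.458,-1]
  ]
}}

```text
time_s: 1.98
ee_pos: [530.7, -69.1, 239.2]
ee_rot: [-179.9, -0.0, 103.3]
force: [-0.1, 0.8, 0.2]
gripper_width: 0.6
gripper_force: 0.0
```

```bash
python3 - <<'E'
from h import *
s=env.state(); print(s["ee_pos"],s["ee_rot"],s["qpos"])
f=eyes.grab_frame("wrist"); cv2.imwrite("pics/w1.png",f["pixels"][:,:,::-1]); print(f["T_tool_cam"].round(2).tolist(),f["fx"])
E
```

```text
[530.69823403 -69.14105427 239.24526161] [-1.79890569e+02 -5.25707989e-03  1.03348312e+02] [-8.63149570e+00  1.38863175e+01  9.22202984e+01 -3.75374714e-02
  7.39968319e+01 -2.19694316e+01]
[[0.0, -0.96, -0.29, 81.88], [1.0, 0.0, 0.0, 0.21], [0.0, -0.29, 0.96, -169.63], [0.0, 0.0, 0.0, 1.0]] 337.4253156782667
```

View pics/w1.png

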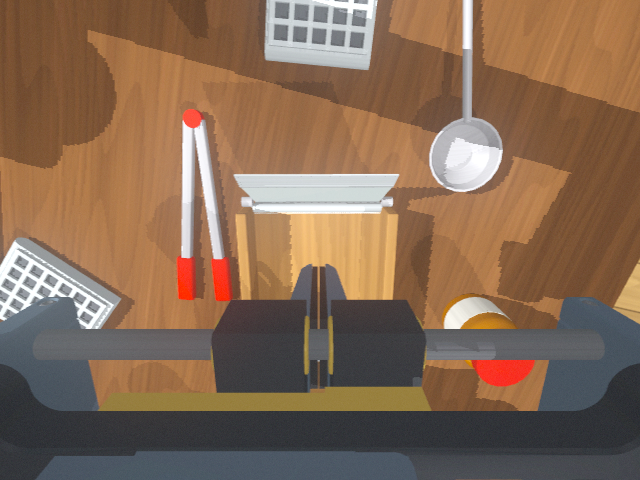

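The wrist view shows the gripper aligned with the compartment: fingers at u≈320, flap spanning u 234–398 at v≈188. I'm clear to go down inside the flap.

>>> {"fn": "send_rows", "kwargs": {
  "motion": [
    [-0.003,0.014,-0.2,0,0,0,-1],
    [-0.003,0.014,-0.3,0,0,0,-1],
    [-0.003,0.014,-0.3,0,0,0,-1],
    [-0.01,0.042,-0.304,0,0,0,-1],
    [-0.017,0.07,-0.308,0,0,0,-1],
    [-0.02,0.082,-0.316,0,0,0,-1],
    [-0.022,0.093,-0.324,0,0,0,-1],
    [-0.025,0.104,-0.335,0,0,0,-1],
    [-0.027,0.115,-0.346,0,0,0,-1],
    [-0.029,0.123,-0.358,0,0,0,-1],
    [-0.031,0.13,-0.371,0,0,0,-1],
    [-0.032,0.135,-0.385,0,0,0,-1],
    [-0.033,0.14,-0.399,0,0,0,-1],
    [-0.034,0.143,-0.414,0,0,0,-1],
    [-0.035,0.146,-0.428,0,0,0,-1]
  ]
}}

```text
time_s: 3.9
ee_pos: [513.7, 5.2, 25.4]
ee_rot: [-180.0, 0.0, 103.5]
force: [0.4, -0.3, 1.1]
gripper_width: 0.3
gripper_force: 0.6
```

>>> {"fn": "send_rows", "kwargs": {
  "motion": [
    [-0.003,0.013,-0.006,0,0,0,-1],
    [-0.006,0.026,-0.012,0,0,0,-1],
    [-0.006,0.026,-0.018,0,0,0,-1],
    [-0.006,0.026,-0.022,0,0,0,-1],
    [-0.006,0.026,-0.024,0,0,0,-1],
    [-0.006,0.026,-0.026,0,0,0,-1]
  ]
}}

```text
time_s: 4.65
ee_pos: [510.6, 18.1, 12.9]
ee_rot: [-180.0, -0.0, 103.4]
force: [-0.1, 0.9, 0.8]
gripper_width: 0.7
gripper_force: 0.6
```

>>> {"fn": "send_rows", "kwargs": {
  "motion": [
    [0,0,-0.003,0,0,0,-1],
    [0,0,-0.005,0,0,0,-1],
    [0,0,-0.006,0,0,0,-1]
  ]
}}

```text
time_s: 5.03
ee_pos: [510.8, 18.0, 9.9]
ee_rot: [180.0, 0.0, 103.5]
force: [-0.9, -0.2, 2.4]
gripper_width: 0.3
gripper_force: 1.2
```

>>> {"fn": "send_rows", "kwargs": {
  "motion": [
    [0,0,-0.002,0,0,0,-1],
    [0,0,-0.003,0,0,0,-1],
    [0,0,-0.004,0,0,0,-1]
  ]
}}

```text
time_s: 5.4
ee_pos: [510.9, 17.9, 9.4]
ee_rot: [180.0, 0.0, 103.5]
force: [-4.4, -2.0, 15.8]
gripper_width: 0.3
gripper_force: 8.0
```

>>> {"fn": "send_rows", "kwargs": {
  "motion": [
    [0,0,0.1,0,0,0,-1],
    [0,0,0.22,0,0,0,-1],
    [0,0,0.34,0,0,0,0.6],
    [-0.03,0.13,0.44,0,0,0,0.6],
    [-0.046,0.194,0.46,0,0,0,0.6],
    [-0.046,0.194,0.46,0,0,0,0.6]
  ]
}}

```text
time_s: 6.15
ee_pos: [488.1, 117.8, 239.9]
ee_rot: [179.7, -0.0, 103.7]
force: [0.6, -0.5, -0.1]
gripper_width: 37.3
gripper_force: 0.0
```

```bash
cat >> h.py <<'E'
from scipy.spatial.transform import Rotation as Ro
o=np.array([529,-58.]);a=np.radians(13.4);ex=np.array([np.sin(a),-np.cos(a)]);ey=np.array([np.cos(a),np.sin(a)])
def wrist(name):
    s=env.state(); f=eyes.grab_frame("wrist"); cv2.imwrite("pics/%s.png"%name,f["pixels"][:,:,::-1])
    P=world(f); T=f["T_tool_cam"]; P=P@T[:3,:3].T+T[:3,3]
    W=P@Ro.from_euler("xyz",s["ee_rot"],degrees=True).as_matrix().T+s["ee_pos"]; W[f["depth"]==0]=1e4
    return s,f,np.stack([(W[...,:2]-o)@ex,(W[...,:2]-o)@ey,W[...,2]],-1)
def plate(C,zc=20,tol=6,x0=-400,x1=0):
    x,y,z=C[...,0],C[...,1],C[...,2]; m=(abs(z-zc)<tol)&(abs(y)<85)&(x>x0)&(x<x1)
    k,l,s,c=cv2.connectedComponentsWithStats(m.astype(np.uint8)); i=1+np.argmax(s[1:,4]); q=C[l==i]
    return len(q),cv2.minAreaRect(q[:,:2].astype(np.float32)),np.percentile(q[:,2],[5,95]).round(1)
E
python3 - <<'E'
from h import *
s,f,C=wrist("w2"); print(s["ee_pos"],s["gripper_width"]); print(plate(C,20,5,-400,-102))
x,y,z=C[...,0],C[...,1],C[...,2]; m=(abs(y)<60)&(x>-100)&(x<-12)
for a_ in range(-110,0,10):
    k=(abs(y)<60)&(abs(x-a_)<3); print(a_,k.sum(),np.median(z[k]) if k.any() else "",end="; ")
E
```

```text
[488.07838796 117.82368595 239.93725104] 37.26363761406044
(11346, ((-218.01959228515625, 3.8867530822753906), (110.10362243652344, 137.15185546875), 85.00373840332031), array([16.1, 21.8]))
-110 385 -1.086198772261156; -100 304 -1.1962475799551129; -90 337 0.5182528349523352; -80 340 4.372755082495118; -70 305 7.540992280488268; -60 299 8.834606517623428; -50 311 10.70151635297023; -40 291 12.332356024616814; -30 294 14.116519277215815; -20 38 14.988228901794756; -10 0 ;
```

View pics/w2.png

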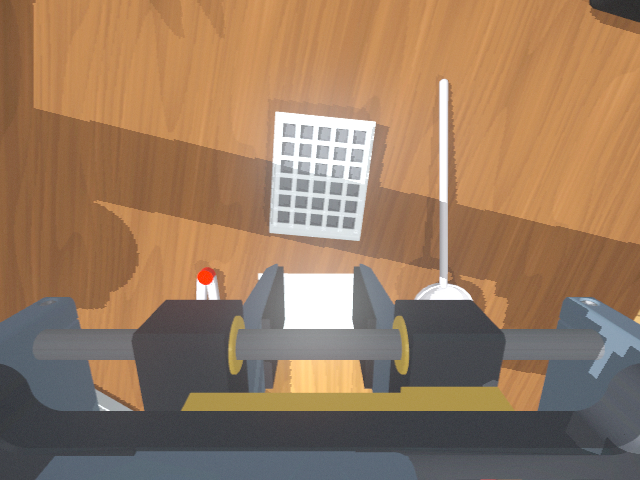

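The wrist view shows the flap lying flat as a ramp (profile rising 0→15 mm) and the plate at (322,176), still about -5° off square. Next I go behind its rear.

>>> {"fn": "send_rows", "kwargs": {
  "motion": [
    [-0.025,0.12,-0.06,0,0,0,0.6],
    [-0.05,0.24,-0.1,0,0,0,0.6],
    [-0.062,0.308,-0.2,0,0,0,0.6],
    [-0.062,0.308,-0.32,0,0,0,0.6],
    [-0.062,0.308,-0.44,0,0,0,0.6],
    [-0.062,0.308,-0.456,0,0,0,0.6],
    [-0.062,0.308,-0.456,0,0,0,0.6]
  ]
}}

```text
time_s: 7.08
ee_pos: [457.6, 268.7, 10.3]
ee_rot: [180.0, 0.0, 103.4]
force: [-0.6, -0.1, 0.3]
gripper_width: 73.4
gripper_force: 0.0
```

>>> {"fn": "send_rows", "kwargs": {
  "motion": [
    [0.0037,-0.0156,0,0,0,0,0.6],
    [0.0074,-0.0311,0,0,0,0,0.6],
    [0.0111,-0.0467,0,0,0,0,0.6],
    [0.0148,-0.0623,0,0,0,0,0.6],
    [0.0185,-0.0778,0,0,0,0,0.6],
    [0.0222,-0.0934,0,0,0,0,0.6],
    [0.0259,-0.109,0,0,0,0,0.6],
    [0.0297,-0.1245,0,0,0,0,0.6],
    [0.0334,-0.1401,0,0,0,0,0.6],
    [0.0371,-0.1557,0,0,0,0,0.6]
  ]
}}

```text
time_s: 8.32
ee_pos: [475.6, 191.0, 10.1]
ee_rot: [180.0, -0.0, 103.5]
force: [-1.5, 4.2, 3.4]
gripper_width: 73.1
gripper_force: 2.1
```

```bash
python3 - <<'E'
from h import *
print(env.state()["force"],env.state()["torque"])
f=eyes.grab_frame("scene"); W=world(f); C=np.stack([(W[...,:2]-o)@ex,(W[...,:2]-o)@ey,W[...,2]],-1)
cv2.imwrite("pics/s3.png",cv2.resize(f["pixels"][200:360,230:470,::-1],(720,480)))
print(plate(C,20,6,-400,-60))
E
```

```text
[-1.47100588  4.22349785  3.37046074] [0.76355197 0.02978579 0.03223691]
(1229, ((-186.1934356689453, 12.661914825439453), (114.08038330078125, 174.80880737304688), 89.41268920898438), array([15.8, 24.5]))
```

View pics/s3.png

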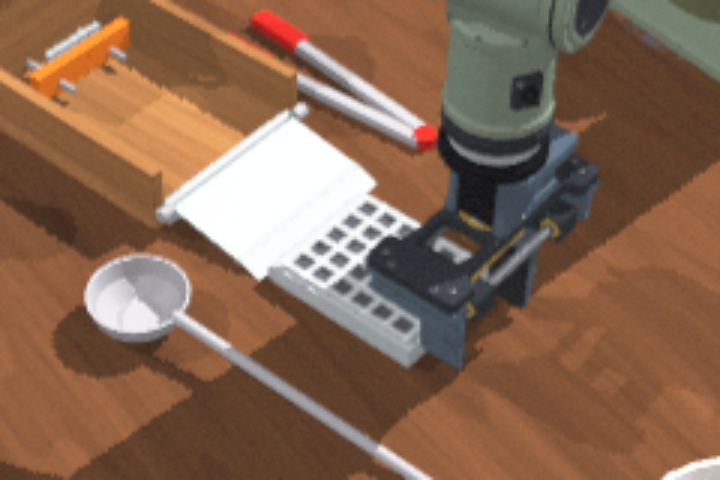

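The plate is now square to the flap and at its foot (image (340,260)). I check its sideways position before climbing.

```bash
python3 - <<'E'
from h import *
for n in("scene","side"):
    f=eyes.grab_frame(n); W=world(f); C=np.stack([(W[...,:2]-o)@ex,(W[...,:2]-o)@ey,W[...,2]],-1)
    x,y,z=C[...,0],C[...,1],C[...,2]
    for a_ in (-180,-165,-150,-135,-120):
        k=(abs(x-a_)<5)&(abs(y)<85)&(z>16)&(z<27); print(n,a_,k.sum(),y[k].min().round(1),y[k].max().round(1))
    k=(abs(y)<40)&(z>15)&(z<27)&(x>-170)&(x<-80); print(np.percentile(x[k],[95,99]))
E
```

```text
scene -180 48 -39.1 66.3
scene -165 59 -39.8 69.7
scene -150 121 -42.2 66.5
scene -135 153 -44.7 66.2
scene -120 135 -39.8 68.3
[-103.49295479 -100.00036486]
side -180 70 -44.0 64.6
side -165 105 -46.0 65.5
side -150 120 -42.7 64.8
side -135 129 -42.3 65.7
side -120 118 -43.1 67.1
[-104.46642612 -100.77934106]
```

>>> {"fn": "send_rows", "kwargs": {
  "motion": [
    [0.0021,-0.0155,0,0,0,0,0.6],
    [0.0042,-0.031,0,0,0,0,0.6],
    [0.0063,-0.0465,0,0,0,0,0.6],
    [0.0084,-0.062,0,0,0,0,0.6],
    [0.0105,-0.0774,0,0,0,0,0.6],
    [0.0126,-0.0929,0,0,0,0,0.6],
    [0.0147,-0.1084,0,0,0,0,0.6],
    [0.0167,-0.1239,0,0,0,0,0.6],
    [0.0188,-0.1394,0,0,0,0,0.6]
  ]
}}

```text
time_s: 9.6
ee_pos: [484.7, 121.1, 10.0]
ee_rot: [-180.0, 0.0, 103.5]
force: [-0.4, 2.9, -1.2]
gripper_width: 72.9
gripper_force: 1.4
```

```bash
cat >>h.py <<'E'
def look(xs,zlo=16,zhi=60):
  for n in("scene","side"):
    f=eyes.grab_frame(n); W=world(f); C=np.stack([(W[...,:2]-o)@ex,(W[...,:2]-o)@ey,W[...,2]],-1)
    x,y,z=C[...,0],C[...,1],C[...,2]; sat=cv2.cvtColor(f["pixels"],cv2.COLOR_RGB2HSV)[...,1]<60
    for a_ in xs:
        k=(abs(x-a_)<5)&(abs(y)<72)&(z>zlo)&(z<zhi)&sat
        if k.any(): print(n,a_,k.sum(),y[k].min().round(1),y[k].max().round(1),"z",np.percentile(z[k],[10,50,90]).round(1))
E
python3 -c "
from h import *
look((-140,-120,-100,-80,-60,-40,-35,-30,-25))"
```

```text
scene -140 48 -41.5 60.7 z [20.1 23.6 26.8]
scene -120 68 -49.7 61.3 z [21.1 25.9 29.2]
scene -100 57 27.6 61.3 z [21.  28.4 31.9]
scene -80 121 -52.0 60.2 z [26.3 31.2 33.8]
scene -60 146 -45.9 67.7 z [29.2 33.  35.8]
scene -40 135 -68.3 60.4 z [27.9 34.  37.1]
scene -35 101 -70.5 71.7 z [20.5 32.  34.5]
scene -30 65 -70.5 71.7 z [19.3 30.9 33.5]
scene -25 33 -64.6 71.9 z [17.5 20.8 29.5]
side -140 57 -47.7 58.2 z [20.9 26.1 29.4]
side -120 50 -49.1 59.7 z [22.7 27.7 31.3]
side -100 93 -57.1 60.1 z [23.9 30.1 33.6]
side -80 128 -46.6 60.1 z [27.9 32.6 35.9]
side -60 129 -67.8 59.6 z [29.7 35.2 38.5]
side -40 115 -53.5 69.7 z [20.4 35.2 38.9]
side -35 105 -69.6 71.8 z [19.3 33.7 36.3]
side -30 69 -69.6 71.8 z [18.7 32.3 35.4]
side -25 51 -72.0 71.8 z [17.3 20.7 29.4]
```

>>> {"fn": "send_rows", "kwargs": {
  "motion": [
    [0.0025,-0.0141,0,0,0,0,0.6],
    [0.005,-0.0282,0,0,0,0,0.6],
    [0.0075,-0.0423,0.001,0,0,0,0.6],
    [0.0099,-0.0563,0.002,0,0,0,0.6],
    [0.0124,-0.0704,0.003,0,0,0,0.6],
    [0.0149,-0.0845,0.004,0,0,0,0.6],
    [0.0174,-0.0986,0.005,0,0,0,0.6]
  ]
}}

```text
time_s: 10.58
ee_pos: [493.4, 72.0, 12.5]
ee_rot: [-180.0, -0.0, 103.4]
force: [-1.6, 5.2, 0.5]
gripper_width: 73.4
gripper_force: 2.5
```

>>> {"fn": "send_rows", "kwargs": {
  "motion": [
    [0.0035,-0.0146,0.001,0,0,0,0.6],
    [0.007,-0.0292,0.002,0,0,0,0.6],
    [0.0104,-0.0438,0.003,0,0,0,0.6],
    [0.0139,-0.0584,0.005,0,0,0,0.6],
    [0.0174,-0.073,0.006,0,0,0,0.6],
    [0.0209,-0.0876,0.008,0,0,0,0.6]
  ]
}}

```text
time_s: 11.32
ee_pos: [504.6, 30.0, 18.0]
ee_rot: [179.8, -0.2, 103.4]
force: [-2.2, 11.2, 8.6]
gripper_width: 73.0
gripper_force: 5.7
```

```bash
python3 -c "
from h import *
look((-60,-40,-20,0,20,40,55,65))"
```

```text
scene -60 48 -47.9 64.4 z [22.6 30.4 33.9]
scene -40 49 31.9 70.5 z [17.1 33.4 36.9]
scene -20 84 -70.8 71.7 z [18.2 35.5 40.2]
scene 0 78 -69.7 70.7 z [19.4 38.  42.9]
scene 20 117 -53.5 58.2 z [38.7 45.  48.6]
scene 40 143 -55.1 58.8 z [45.2 49.1 52.5]
scene 55 90 -52.5 59.0 z [46.5 49.8 52. ]
scene 65 19 -55.2 58.0 z [43.6 47.  47.9]
side -60 49 18.8 58.7 z [20.8 31.6 35.7]
side -40 73 -71.9 71.3 z [19.2 34.9 39.8]
side -20 68 -71.0 70.9 z [19.2 36.2 41.8]
side 0 102 -54.4 70.7 z [23.2 42.  45.7]
side 20 126 -52.6 59.6 z [43.7 46.5 50.7]
side 40 114 -50.9 56.4 z [46.5 50.2 54.6]
side 55 81 -55.5 55.9 z [48.5 51.5 53.6]
side 65 20 -50.3 55.4 z [44.9 48.4 50. ]
```

>>> {"fn": "send_rows", "kwargs": {
  "motion": [
    [0.0026,-0.0109,0.003,0,0,0,0.6],
    [0.0052,-0.0218,0.006,0,0,0,0.6],
    [0.0078,-0.0327,0.008,0,0,0,0.6],
    [0.0104,-0.0436,0.01,0,0,0,0.6],
    [0.013,-0.0545,0.01,0,0,0,0.6]
  ]
}}

```text
time_s: 12.05
ee_pos: [510.4, 2.3, 22.4]
ee_rot: [179.9, -0.1, 103.4]
force: [-3.3, 11.7, 9.9]
gripper_width: 73.2
gripper_force: 6.3
```

```bash
python3 -c "
from h import *
look((-60,-40,-20,0,20,40,55,65,75,85,95))
f=eyes.grab_frame('scene')
cv2.imwrite('pics/s4.png',cv2.resize(f['pixels'][170:330,210:450,::-1],(720,480)))"
```

```text
scene -60 47 -41.2 46.6 z [25.8 38.5 53. ]
scene -40 95 -45.2 70.0 z [17.7 30.3 36.8]
scene -20 86 -69.3 71.9 z [18.2 35.8 41.5]
scene 0 77 -47.9 71.9 z [19.4 38.4 45.6]
scene 20 54 -52.1 58.4 z [35.7 44.2 48.5]
scene 40 58 -47.9 57.2 z [42.6 48.9 52.4]
scene 55 148 -54.9 58.4 z [47.3 52.2 55.9]
scene 65 124 -54.8 59.0 z [49.  52.7 56.8]
scene 75 144 -52.7 57.2 z [50.8 55.3 58.5]
scene 85 85 -52.4 60.0 z [46.4 54.5 56.4]
scene 95 6 -52.8 54.0 z [48.1 51.9 52.7]
side -60 23 -42.9 58.1 z [16.6 37.2 47.6]
side -40 61 -48.1 71.1 z [17.8 32.8 39.7]
side -20 80 -52.6 71.3 z [19.5 36.6 42.6]
side 0 75 -54.8 66.8 z [20.6 41.6 46.9]
side 20 53 -44.1 56.2 z [41.8 46.9 49.9]
side 40 119 -57.3 56.8 z [46.8 52.  54.7]
side 55 133 -51.9 56.6 z [49.5 53.7 57.5]
side 65 106 -51.4 56.2 z [49.6 54.7 58.2]
side 75 100 -52.5 57.0 z [50.5 56.2 59.4]
side 85 78 -58.1 55.9 z [52.3 55.4 58. ]
side 95 7 -53.8 53.1 z [39.3 49.  52.6]
```

View pics/s4.png

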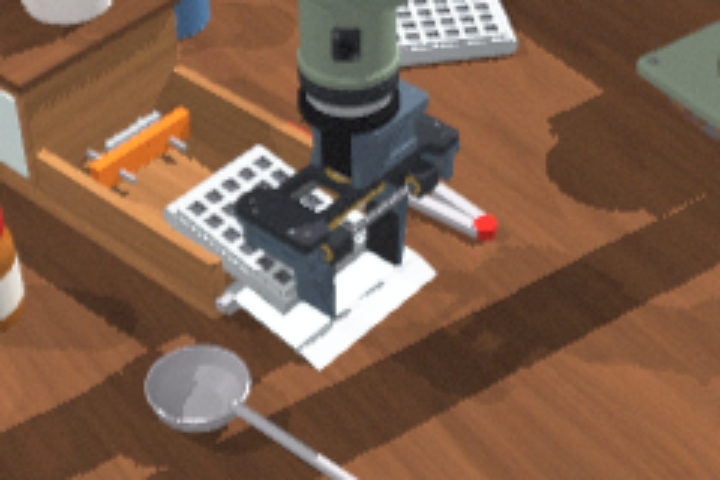

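The plate front is at x≈92 and still inclined, because finger friction is holding the rear down (10 N up on the tool). I back off a few mm so it can tip.

>>> {"fn": "send_rows", "kwargs": {
  "motion": [
    [-0.0014,0.0058,0.002,0,0,0,0.6],
    [-0.0028,0.0117,0.004,0,0,0,0.6],
    [-0.0042,0.0175,0.006,0,0,0,0.6],
    [-0.0042,0.0175,0.006,0,0,0,0.6],
    [-0.0042,0.0175,0.006,0,0,0,0.6]
  ]
}}

```text
time_s: 12.82
ee_pos: [508.3, 10.0, 24.5]
ee_rot: [180.0, 0.0, 103.5]
force: [0.2, 0.6, 0.9]
gripper_width: 73.1
gripper_force: 0.0
```

```bash
python3 -c "
from h import *
look((-40,-20,0,20,40,55,65,75,85,95))"
```

```text
scene -40 113 -59.3 66.7 z [18.  38.3 45.3]
scene -20 73 29.7 70.8 z [17.3 37.  45.4]
scene 0 90 -49.6 71.2 z [19.8 40.5 45.6]
scene 20 50 -44.0 57.9 z [30.4 40.9 44.3]
scene 40 58 -47.0 55.8 z [37.2 41.  43.8]
scene 55 80 -49.0 55.8 z [36.3 39.2 41.7]
scene 65 105 -71.4 56.8 z [36.4 40.  41.6]
scene 75 105 -71.0 54.9 z [35.  37.6 41. ]
scene 85 90 -70.7 54.4 z [33.6 38.4 40.2]
scene 95 26 -71.8 50.5 z [23.4 33.7 34.9]
side -40 96 -70.2 71.6 z [16.7 36.6 47.4]
side -20 88 -53.1 69.9 z [19.1 43.6 49.5]
side 0 74 -49.7 71.6 z [22.9 40.4 46.9]
side 20 70 -47.5 56.8 z [39.5 43.6 47.2]
side 40 109 -51.1 53.8 z [39.1 42.6 45.5]
side 55 108 -51.8 53.8 z [37.8 40.7 43.9]
side 65 79 -51.1 53.7 z [37.4 41.  43.8]
side 75 106 -49.1 52.1 z [35.9 38.8 42.5]
side 85 67 -52.8 54.6 z [36.2 39.8 41.9]
side 95 19 -54.1 48.6 z [32.5 34.2 35.2]
```

>>> {"fn": "send_rows", "kwargs": {
  "motion": [
    [0.0033,-0.014,0.001,0,0,0,0.6],
    [0.0067,-0.028,0.002,0,0,0,0.6],
    [0.01,-0.042,0.003,0,0,0,0.6],
    [0.0134,-0.056,0.004,0,0,0,0.6],
    [0.0167,-0.07,0.004,0,0,0,0.6],
    [0.02,-0.084,0.004,0,0,0,0.6],
    [0.0234,-0.098,0.004,0,0,0,0.6],
    [0.0267,-0.112,0.004,0,0,0,0.6],
    [0.03,-0.126,0.004,0,0,0,0.6],
    [0.0334,-0.14,0.004,0,0,0,0.6]
  ]
}}

```text
time_s: 14.18
ee_pos: [525.0, -60.3, 26.5]
ee_rot: [180.0, -0.0, 103.5]
force: [-1.0, 3.1, -0.8]
gripper_width: 72.6
gripper_force: 1.3
```

```bash
python3 -c "
from h import *
look((0,20,40,60,80,100,120,140,150,160,170))"
```

```text
scene 0 171 -71.8 71.9 z [18.  21.3 45.5]
scene 20 143 -45.6 59.0 z [19.8 31.3 37.6]
scene 40 42 -53.3 56.6 z [33.5 36.4 40.3]
scene 60 40 -53.2 55.8 z [34.2 36.6 40. ]
scene 80 40 -49.8 53.5 z [33.7 36.8 40.1]
scene 100 38 -71.3 53.9 z [33.6 35.7 39.4]
scene 120 45 11.2 53.7 z [33.4 36.6 39.4]
scene 140 89 -52.9 55.5 z [34.7 38.2 40.8]
scene 150 41 -51.3 53.7 z [32.5 35.9 38.7]
scene 160 18 -71.9 47.4 z [17.8 31.2 33.1]
scene 170 20 -69.7 38.4 z [17.2 25.2 32.5]
side 0 117 -48.5 71.7 z [19.1 23.3 44.9]
side 20 36 -38.1 53.0 z [20.6 31.2 39.6]
side 40 38 13.4 50.4 z [35.8 38.3 42.4]
side 60 44 -48.5 54.7 z [35.6 37.9 42.6]
side 80 34 -55.7 52.4 z [35.1 38.2 41.6]
side 100 54 1.9 51.9 z [34.8 38.7 42.4]
side 120 94 -50.3 50.7 z [35.9 39.  41.9]
side 140 104 -51.1 52.1 z [35.3 38.7 41.7]
side 150 49 -53.7 50.9 z [34.4 37.3 39.6]
side 160 15 -34.9 39.3 z [30.4 32.6 33.6]
side 170 18 -54.5 37.8 z [19.  28.1 32.3]
```

>>> {"fn": "send_rows", "kwargs": {
  "motion": [
    [0.0009,-0.0039,0,0,0,0,0.6],
    [0.0019,-0.0078,0,0,0,0,0.6],
    [0.0028,-0.0117,0,0,0,0,0.6],
    [0.0037,-0.0156,0,0,0,0,0.6],
    [0.0046,-0.0195,0,0,0,0,0.6],
    [0.0056,-0.0233,0,0,0,0,0.6]
  ]
}}

```text
time_s: 15.02
ee_pos: [527.8, -71.6, 26.6]
ee_rot: [180.0, -0.0, 103.4]
force: [-1.1, 5.3, 3.7]
gripper_width: 72.8
gripper_force: 2.5
```

```bash
cat > m.py <<'E'
from h import *
for n in("scene","side"):
    f=eyes.grab_frame(n); W=world(f); C=np.stack([(W[...,:2]-o)@ex,(W[...,:2]-o)@ey,W[...,2]],-1)
    x,y,z=C[...,0],C[...,1],C[...,2]; h=cv2.cvtColor(f["pixels"],cv2.COLOR_RGB2HSV)
    g=(h[...,1]<60)&(abs(y)<45)&(z>30)&(x>100)&(x<200)
    og=(h[...,0]>5)&(h[...,0]<20)&(h[...,1]>190)&(h[...,2]>180)&(abs(y)<60)&(z>30)&(z<50)&(x>140)&(x<210)
    for a_ in(-40,-20,0,20,40):
        k=g&(abs(y-a_)<8)&(z<42); q=og&(abs(y-a_)<8); print(n,a_,"plate front",np.percentile(x[k],98).round(1) if k.any() else "","stop near",np.percentile(x[q],[5,50]).round(1) if q.any() else "")
s=env.state(); print(s["force"],s["ee_pos"],(s["ee_pos"][:2]-o)@ex)
E
python3 m.py
```

```text
scene -40 plate front 165.3 stop near [174.6 178.5]
scene -20 plate front 167.4 stop near [175. 178.]
scene 0 plate front 165.4 stop near [175.1 177.8]
scene 20 plate front 164.7 stop near [174.5 178.4]
scene 40 plate front 164.8 stop near [175.6 178.7]
side -40 plate front 165.6 stop near [174. 176.]
side -20 plate front 165.0 stop near [174.2 176.6]
side 0 plate front 163.4 stop near [173.9 177.4]
side 20 plate front 163.0 stop near [174.  177.5]
side 40 plate front 166.2 stop near [173.7 177.5]
[-0.67472737  4.51420022  2.892168  ] [527.84254236 -71.82029756  26.5674615 ] 13.175813709731937
```

>>> {"fn": "send_rows", "kwargs": {
  "motion": [
    [0.0005,-0.0019,0,0,0,0,0.6],
    [0.0009,-0.0039,0,0,0,0,0.6],
    [0.0014,-0.0058,0,0,0,0,0.6]
  ]
}}

```text
time_s: 15.5
ee_pos: [528.4, -74.5, 26.5]
ee_rot: [180.0, -0.0, 103.5]
force: [-0.4, 5.7, 4.2]
gripper_width: 73.0
gripper_force: 2.5
```

>>> {"fn": "send_rows", "kwargs": {
  "motion": [
    [0.0002,-0.001,0,0,0,0,0.6],
    [0.0005,-0.0019,0,0,0,0,0.6]
  ]
}}

```text
time_s: 15.75
ee_pos: [528.7, -75.4, 26.5]
ee_rot: [180.0, -0.0, 103.4]
force: [-0.8, 4.9, 4.1]
gripper_width: 73.1
gripper_force: 2.6
```

>>> {"fn": "send_rows", "kwargs": {
  "motion": [
    [0.0002,-0.001,0,0,0,0,0.6],
    [0.0005,-0.0019,0,0,0,0,0.6]
  ]
}}

```text
time_s: 16.0
ee_pos: [528.9, -76.4, 26.5]
ee_rot: [180.0, -0.0, 103.5]
force: [-0.9, 5.0, 3.9]
gripper_width: 73.1
gripper_force: 2.6
```

>>> {"fn": "send_rows", "kwargs": {
  "motion": [
    [0.0002,-0.001,0,0,0,0,0.6],
    [0.0005,-0.0019,0,0,0,0,0.6]
  ]
}}

```text
time_s: 16.25
ee_pos: [529.1, -77.3, 26.5]
ee_rot: [-180.0, -0.0, 103.5]
force: [-1.8, 4.9, 4.2]
gripper_width: 72.7
gripper_force: 2.6
```

>>> {"fn": "send_rows", "kwargs": {
  "motion": [
    [0.0001,-0.0005,0,0,0,0,0.6],
    [0.0002,-0.001,0,0,0,0,0.6]
  ]
}}

```text
time_s: 16.5
ee_pos: [529.2, -77.8, 26.5]
ee_rot: [180.0, -0.0, 103.5]
force: [-1.2, 4.6, 3.9]
gripper_width: 73.4
gripper_force: 2.5
```

>>> {"fn": "send_rows", "kwargs": {
  "motion": [
    [0.0001,-0.0005,0,0,0,0,0.6],
    [0.0002,-0.001,0,0,0,0,0.6]
  ]
}}

```text
time_s: 16.75
ee_pos: [529.4, -78.3, 26.5]
ee_rot: [180.0, -0.0, 103.5]
force: [-0.8, 5.1, 4.3]
gripper_width: 72.7
gripper_force: 2.5
```

>>> {"fn": "send_rows", "kwargs": {
  "motion": [
    [0.0001,-0.0005,0,0,0,0,0.6],
    [0.0002,-0.001,0,0,0,0,0.6]
  ]
}}

```text
time_s: 17.0
ee_pos: [529.3, -78.4, 26.5]
ee_rot: [-180.0, -0.1, 103.4]
force: [-1.6, 7.7, 4.8]
gripper_width: 72.9
gripper_force: 3.6
```

>>> {"fn": "send_rows", "kwargs": {
  "motion": [
    [0.0001,-0.0005,0,0,0,0,0.6],
    [0.0002,-0.001,0,0,0,0,0.6]
  ]
}}

```text
time_s: 17.25
ee_pos: [529.4, -78.4, 26.5]
ee_rot: [-180.0, -0.1, 103.4]
force: [-0.3, 9.1, 5.4]
gripper_width: 72.9
gripper_force: 4.4
```

```bash
python3 m.py
```

```text
scene -40 plate front 171.6 stop near [176.1 178.8]
scene -20 plate front 175.6 stop near [175.8 178. ]
scene 0 plate front 175.5 stop near [174.4 179.2]
scene 20 plate front 174.3 stop near [175.6 179.3]
scene 40 plate front 167.8 stop near [175.3 180.1]
side -40 plate front 173.8 stop near [174.1 177.4]
side -20 plate front 174.3 stop near [174.7 177.3]
side 0 plate front 172.8 stop near [174.2 177.4]
side 20 plate front 171.6 stop near [173.7 177.8]
side 40 plate front 171.5 stop near [173.5 176.8]
[-1.28755059  8.1501588   5.35028363] [529.35557859 -78.37646819  26.52780458] 19.904141332839387
```

Contact felt: the tool stalled and the force rose from about 5 N to 8.5–9 N. I add a little, hold, then retreat.

>>> {"fn": "send_rows", "kwargs": {
  "motion": [
    [0.0001,-0.0006,0,0,0,0,0.6],
    [0.0001,-0.0006,0,0,0,0,0.6],
    [0.0001,-0.0006,0,0,0,0,0.6]
  ]
}}

```text
time_s: 17.73
ee_pos: [529.4, -78.4, 26.5]
ee_rot: [-180.0, -0.1, 103.4]
force: [-1.1, 9.4, 4.6]
gripper_width: 73.3
gripper_force: 4.7
```

>>> {"fn": "send_rows", "kwargs": {
  "motion": [
    [-0.001,0.004,0,0,0,0,0.6],
    [-0.004,0.016,0,0,0,0,0.6],
    [-0.014,0.058,0.01,0,0,0,0.6],
    [-0.02,0.08,0.1,0,0,0,0.6],
    [-0.02,0.08,0.2,0,0,0,0.6],
    [-0.02,0.08,0.32,0,0,0,0.6],
    [-0.03,0.12,0.42,0,0,0,0.6],
    [-0.03,0.12,0.45,0,0,0,0.6],
    [-0.03,0.12,0.45,0,0,0,0.6]
  ]
}}

```text
time_s: 18.85
ee_pos: [514.9, -20.1, 251.6]
ee_rot: [179.9, 0.1, 103.5]
force: [0.9, 0.7, 0.2]
gripper_width: 72.9
gripper_force: 0.0
```

```bash
python3 m.py; python3 - <<'E'
from h import *
f=eyes.grab_frame("scene"); W=world(f); C=np.stack([(W[...,:2]-o)@ex,(W[...,:2]-o)@ey,W[...,2]],-1)
cv2.imwrite("pics/s5.png",cv2.resize(f["pixels"][150:310,180:420,::-1],(720,480)))
x,y,z=C[...,0],C[...,1],C[...,2]
for a_ in range(-110,-10,15):
    k=(abs(y)<60)&(abs(x-a_)<4); print(a_,np.median(z[k]).round(1),end="; ")
print(plate(C,36,4,10,200))
E
```

```text
scene -40 plate front 171.9 stop near [175.6 179.5]
scene -20 plate front 173.3 stop near [174.9 179.1]
scene 0 plate front 169.4 stop near [175.3 178.2]
scene 20 plate front 170.7 stop near [175.3 178.4]
scene 40 plate front 173.9 stop near [175.2 178.4]
side -40 plate front 170.7 stop near [173.8 177.7]
side -20 plate front 171.3 stop near [173.4 178.2]
side 0 plate front 168.6 stop near [174.3 176.5]
side 20 plate front 171.3 stop near [173.9 176.9]
side 40 plate front 170.0 stop near [174.2 177.2]
[ 0.50972143  0.28013104 -0.47044676] [513.80467979 -20.10622138 249.48154477] -40.38363738060251
-110 589.8; -95 585.0; -80 427.3; -65 394.9; -50 437.5; -35 407.2; -20 379.8; (1335, ((109.45243835449219, 0.9423065185546875), (112.7088623046875, 150.7093048095703), 89.39376068115234), array([33.2, 39.6]))
```

View pics/s5.png

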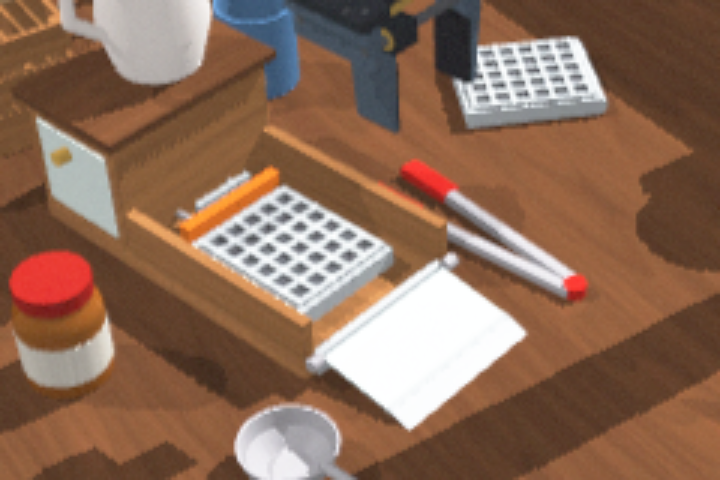

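The plate lies flat and square against the orange stop (image (235,205)), the flap is down, and everything else stands where it was. Handing in.

```bash
python3 -c "
from workcell import env
print(env.job_done())"
```

```text
the job is handed in; nothing more can be done
None
```

I handed the job in at about 19 s with the flap folded down and the plate flat and square against the orange stop; the final push was about 4.5 N above sliding drag, the stop showed no visible shift, nothing else appears moved, and no verdict came back.

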